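# Put the mixed-up reagent bottles back on their colour-coded stands

## Task

The four reagent bottles have been put back on the wrong stands: move them so that each stands upright in the middle of the stand whose top has the colour of its cap (black, white, blue, green). The stand with the brown cork top is a free spot where you can park a bottle on the way; it ends up empty. Do not tip any bottle over, and leave the bench timer where it lies.

Things in the scene. Friction and masses are not known exactly. Their poses are not given: they have to be found in the camera images.
- bottle_black: Loose amber glass vial with a black screw cap, 32 mm in diameter, 62 mm tall (cap: 28 mm across, the top 12 mm); under 0.15 kg. Origin: centre of its underside; z up along the bottle.
- bottle_white: Loose clear vial of pale liquid with a white screw cap, 30 mm in diameter, 68 mm tall (cap: 28 mm across, the top 13 mm); under 0.15 kg. Origin: centre of its underside; z up along the bottle.
- bottle_blue: Loose clear bottle of pale liquid with a blue screw cap, the widest: 44 mm in diameter, 85 mm tall (straight body up to about 50 mm, then a shoulder to the 28 mm cap, the top 16 mm); under 0.15 kg. Origin: centre of its underside; z up along the bottle.
- bottle_green: Loose clear vial of pale liquid with a green screw cap, 30 mm in diameter, 68 mm tall (cap: 31 mm across, the top 14 mm); under 0.15 kg. Origin: centre of its underside; z up along the bottle.
- stand_black: Fixed round bottle stand with a black top inside a bare metal rim: a flat disc 80 mm in diameter and 8 mm thick, no raised edge. The black-capped bottle belongs on it; at the start another bottle stands on it. Origin: centre of its underside, on the worktop; the top is 8 mm above.
- stand_white: Fixed round bottle stand with a white top inside a bare metal rim: a flat disc 80 mm in diameter and 8 mm thick, no raised edge. The white-capped bottle belongs on it; at the start another bottle stands on it. Origin: centre of its underside, on the worktop; the top is 8 mm above.
- stand_blue: Fixed round bottle stand with a dark blue top inside a bare metal rim: a flat disc 80 mm in diameter and 8 mm thick, no raised edge. The blue-capped bottle belongs on it; at the start another bottle stands on it. Origin: centre of its underside, on the worktop; the top is 8 mm above.
- stand_green: Fixed round bottle stand with a green top inside a bare metal rim: a flat disc 80 mm in diameter and 8 mm thick, no raised edge. The green-capped bottle belongs on it; at the start another bottle stands on it. Origin: centre of its underside, on the worktop; the top is 8 mm above.
- stand_cork: Fixed round stand of the same make (disc 80 mm in diameter, 8 mm thick) with a plain brown cork-coloured top; empty at the start, the spare spot. Origin: centre of its underside; the top is 8 mm above.
- timer: Loose white bench timer, 66 x 66 x 18 mm, lying on the worktop behind the stands; a bystander, not to be moved. Origin: centre of its underside.
Things that resemble listed ones, but are neither listed nor needed, are in the scene too. What is shaped like the bottle_black but pink or purple is not meant.

How it is judged (in metres and radians):
At the end, for the whole second after the job is handed in: Each bottle stands upright (within 0.1 rad) and at rest on the stand of its cap's colour, its centre within 15 mm of the stand's centre (horizontal distance between bottle_black and stand_black below 0.015 m and height (world z) of bottle_black between 0.004 and 0.012 m and angle between each of bottle_black, bottle_white, bottle_blue, bottle_green's own z axis and vertical below 0.1 rad and linear speed of each of bottle_black, bottle_white, bottle_blue, bottle_green below 0.02 m/s and horizontal distance between bottle_white and stand_white below 0.015 m and height (world z) of bottle_white between 0.004 and 0.012 m and horizontal distance between bottle_blue and stand_blue below 0.015 m and height (world z) of bottle_blue between 0.004 and 0.012 m and horizontal distance between bottle_green and stand_green below 0.015 m and height (world z) of bottle_green between 0.004 and 0.012 m); the robot touches nothing.
It fails at once if the black-capped bottle is tipped over (more than 0.6 rad) (angle between bottle_black's own z axis and vertical above 0.6 rad).
It fails at once if the white-capped bottle is tipped over (more than 0.6 rad) (angle between bottle_white's own z axis and vertical above 0.6 rad).
It fails at once if the blue-capped bottle is tipped over (more than 0.6 rad) (angle between bottle_blue's own z axis and vertical above 0.6 rad).
It fails at once if the green-capped bottle is tipped over (more than 0.6 rad) (angle between bottle_green's own z axis and vertical above 0.6 rad).
It fails at once if the timer is moved by more than 20 mm (distance of timer from where it was at the start of the episode above 0.02 m).
It also fails if it takes over 144 s, if anything falls off the work surface, if the arm or the gripper's body presses on something with over 40 N, if the wrist force passes 120 N, or if a joint passes its speed limit or range.

## Robot

A 6-joint arm with a two-finger parallel gripper is mounted at the origin on a cart in front of the work surface, level with it; the furniture and walls round the work are solid. World frame = base frame: x ahead of the robot, y to its left, z up, the work surface at z = 0. Lengths are in m, angles in degrees, forces in N, time in s.
With the tool pointing down it reaches from about 0.375 to 0.925 m from the base axis. Payload 5.7 kg.
Tool frame: the origin (TCP) lies at the very end of the fingers, on their centre line; the grasp point (between the pads) lies 19 mm behind it (robot.hold_point_z is the distance from the TCP to the grasp point, in m); y points along the fingers, z is the direction in which the jaws open and shut, and the axes are right-handed (so a half turn about y gives the same grasp; the last joint's range is limited). The gripper opens to 88 mm and grips with 3 to 60 N. Pads are 20 mm wide; open, the fingers measure 115 mm over their backs; the gripper's body (75 mm by 178 mm) begins 61 mm behind the grasp point.
Start: joints at [59.811, 20.558, 86.54, -0, 72.909, -6.595], TCP at [0.24, 0.55, 0.223] pointing down, gripper open.
Joint ranges: [-170.27, 170.27], [-57.76, 135], [12.27, 136.19], [-55.21, 235.2], [11.17, 155.16], [-170.74, 170.74]. Speed limits (degrees/s): [136.94, 136.94, 180, 180, 180, 180].

## Interface

Orientations are given as [roll, pitch, yaw] about the fixed x, y, z axes, in that order (R = Rz(yaw) Ry(pitch) Rx(roll)).
In Python, from plant import robot, get_image, get_calibration, spotter gives the robot as it stands.
- The arm moves only by the shell command python3 -m inch 'ROWS' [FORCE]. ROWS is JSON, a list of rows, each an object of numbers: "dx", "dy", "dz": the shift along the tool's x, y, z in m; "yaw": the turn about the tool's y in degrees; "fingers": the opening, from 0 (shut) to 1 (fully open). A call has 1 to 8 rows; each row shifts and turns the pose as measured when the row begins, along the tool's axes as they then stand; what a row does not reach is not made up. A row lasts 1/12 s, in which the tool goes at most 41.7 mm and 7.16 degrees, less where a joint would pass 70% of its speed; a pose out of reach is approached as far as the arm can. A call with a gripper value outside its range is refused whole. The fingers move at their own pace and stop on an object; FORCE is the grip in N (left out, the last holds). Time passes only in rows, so rows that do not move let the fingers close. It gives the time, the measured TCP pose, the force and the opening at its end, in the units of the state.
- robot.sense(): the state, without advancing time (a new reading comes with each control period).
- get_image(name): name is "scene" or "top"; returns (picture, depth): 400x640x3 uint8, red, green, blue; 400x640 float32, m along the optical axis (not along the pixel's ray), 0 where there is no reading.
- get_calibration(name): a dict with "K" (3x3 intrinsics, pixels), "k1" (the pictures are not rectified: a ray, as slopes to the right and down, at radius r is drawn at 1 + k1 r^2 times it, then the intrinsics apply), "position" and "rotation" of the camera in the world. Camera axes: x right, y down, z forward; pixel columns grow to the right and rows downward; lengths in m; the calibration is good to about 2 mm. A picture is of the moment at which its call begins. get_calibration takes no time and is no camera call.
- robot.hand_in(): hands the job in, once; it reports no verdict.
Trained networks look in the newest picture that a camera, given by its name, has taken for a name from the list of things; names that differ only in an ending like _2 or _b are one class to them, and where a whole thing is asked for, a point or a joint stands for the part that bears it (a point fixed in the world has none). Each returns a list of dicts, best first, with "conf" (0 to 1); they miss things now and then, are a little off and sometimes report something else, mostly with a low value. They report only what shows in the picture. A call takes as long as a camera call. They do not tell look-alikes from the thing itself.
- spotter.recognise(label, camera): "bbox" ([left, top, width, height] in pixels, round what is visible of it).
- spotter.trace(label, camera): "mask" (400x640 bool, what is visible of it) and "bbox" ([left, top, width, height] in pixels, round what is visible of it).
The state is a dict: "time": time; "qpos": joint angles; "qd": joint speeds; "tau": joint torques, N m; "tool_pos": TCP position; "tcp_rot": TCP orientation; "ft_force": force on the tool from outside, world axes, zero at the start; "ft_torque": the same for the moment, N m; "opening": opening from 0.0 (shut) to 1.0 (fully open).
Only numpy, scipy, OpenCV 4.12 (cv2) and the standard library are available. Lean on these libraries where they do the work, as an engineer would, in place of code of your own. Each camera call takes 0.05 s, during which the arm holds its last target. There are 200 camera calls.

## Working session

There is one attempt and no reset: what is moved stays moved. The work goes in short steps, Python scripts to look and compute and a shell command to move; the robot and the scene stay as the last step left them, time stands still between calls to the robot, and variables do not carry over. Pictures are saved under pics/ and viewed, about 12 in all and at most 16, crops included, and the job is handed in when it is done.

```bash
mkdir -p pics && ls
python3 - <<'E'
from plant import robot,get_image,get_calibration,spotter
import cv2
for n in("scene","top"):
    im,d=get_image(n); cv2.imwrite(f"pics/{n}0.png",im[:,:,::-1]); c=get_calibration(n); print(n,c)
print(robot.sense())
E
```

```text
pics
scene {'K': array([[420.7400045 ,   0.        , 321.49212161],
       [  0.        , 420.7400045 , 199.93214087],
       [  0.        ,   0.        ,   1.        ]]), 'k1': -0.07644755235754179, 'position': array([0.06066464, 0.44123229, 0.54583297]), 'rotation': array([-124.12554284,    0.70305043, -138.43870879])}
top {'K': array([[509.05272219,   0.        , 320.96474894],
       [  0.        , 509.05272219, 195.79772274],
       [  0.        ,   0.        ,   1.        ]]), 'k1': 0.01574048616875325, 'position': array([ 0.45962717, -0.12159473,  1.2346337 ]), 'rotation': array([-1.74985190e+02, -6.24539851e-02, -8.87682604e+01])}
{'time': 0.1, 'qpos': array([ 5.98114017e+01,  2.05954232e+01,  8.65914338e+01, -1.29684027e-03,
        7.29098956e+01, -6.59453045e+00]), 'qd': array([-0.12431752, -0.07091957, -0.11207273,  0.0364676 , -0.07219983,
       -0.06205613]), 'tau': array([ 1.78193117e-03, -5.16358709e+01, -2.71410316e+01,  6.78613549e-02,
        2.76618818e-02, -6.80749008e-05]), 'tool_pos': array([0.2398499 , 0.54929522, 0.22188587]), 'tcp_rot': array([-9.00962548e+01,  9.88055504e-03, -2.35936940e+01]), 'ft_force': array([ 0.55050184, -0.88337077, -1.33039176]), 'ft_torque': array([-0.00739135,  0.02694358, -0.02677547]), 'opening': 1.001111427740452}
```

View pics/scene0.png

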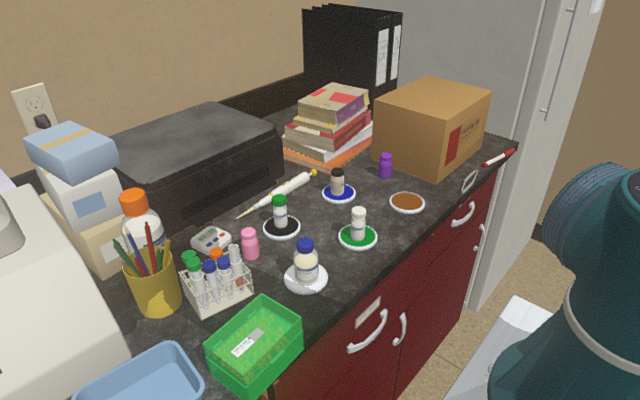

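View pics/top0.png

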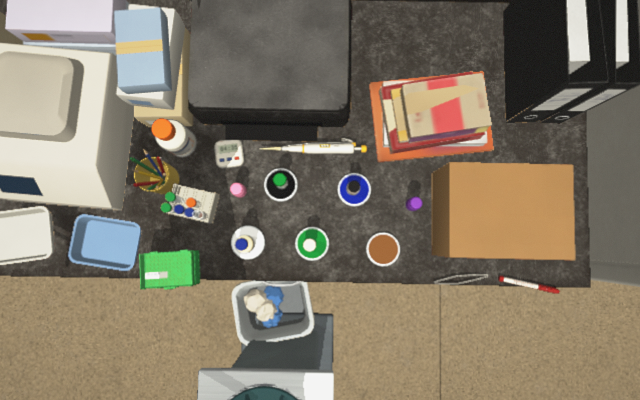

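The bottles form a four-cycle in the top view:

| Bottle | Pixel (top) | Now on stand |
|---|---|---|
| blue | (242,243) | white |
| white | (309,245) | green |
| green | (281,181) | black |
| black | (354,187) | blue |

- The cork stand is at (383,249) and is empty.
- The timer is at (229,153).
- Look-alikes are the pink vial (237,189), the purple vial (415,203), the rack tubes with blue and green caps (185,203), and the orange bottle (166,135).

Next I measure positions.

```bash
cat > h.py <<'E'
from plant import robot,get_image,get_calibration,spotter
import numpy as np,cv2
from scipy.spatial.transform import Rotation as Rn
def ray(n,uv):
    c=get_calibration(n);uv=np.atleast_2d(np.asarray(uv,float))
    p=cv2.undistortPoints(uv[:,None],c["K"],np.array([c["k1"],0,0,0.]))[:,0]
    R=Rn.from_euler("xyz",c["rotation"],degrees=True).as_matrix()
    return c["position"],np.c_[p,np.ones(len(p))]@R.T
def plane(n,uv,z):
    o,r=ray(n,uv); return o+r*((z-o[2])/r[:,2])[:,None]
def cloud(n,d):
    v,u=np.mgrid[:400,:640]; uv=np.c_[u.ravel(),v.ravel()]
    o,r=ray(n,uv); P=o+r*d.ravel()[:,None]; P[d.ravel()==0]=np.nan
    return P.reshape(400,640,3)
def circ(P):
    h=cv2.convexHull(P[:,:2].astype(np.float32)); (x,y),r=cv2.minEnclosingCircle(h); return np.round([x,y,r],4)
E
python3 - <<'E'
from h import *
im,d=get_image("top");P=cloud("top",d)
H={"bottle_black":.070,"bottle_white":.076,"bottle_blue":.093,"bottle_green":.076}
for k in ["stand_black","stand_white","stand_blue","stand_green","stand_cork","timer"]+list(H):
    for r in spotter.trace(k,"top")[:2]:
        m=r["mask"]; ys,xs=np.nonzero(m); print(k,round(r["conf"],2),r["bbox"],"plane",circ(plane("top",np.c_[xs,ys],H.get(k,.008))),"zmax",np.round(np.nanpercentile(P[m][:,2],[5,50,98]),3))
        if k in H:
            q=P[m]; q=q[q[:,2]>H[k]-.006]; 
            if len(q)>3: print("   cap depth",len(q),circ(q),q.mean(0).round(4))
np.set_printoptions(suppress=True)
for uv in [(330,60),(330,110),(330,128),(420,110),(440,170),(440,220),(500,210),(237,189),(310,150)]: print(uv,P[uv[1],uv[0]].round(3))
E
python3 - <<'E'
import cv2
a=cv2.imread("pics/top0.png")[130:280,200:430]; cv2.imwrite("pics/crop0.png",cv2.resize(a,None,fx=3.4,fy=3.4,interpolation=cv2.INTER_CUBIC))
E
```

```text
stand_black 0.9 [261.7, 166.5, 37.0, 35.9] plane [ 0.5945 -0.021   0.0404] zmax [0.006 0.01  0.015]
stand_black 0.69 [230.8, 228.3, 35.0, 28.9] plane [0.453  0.0539 0.0398] zmax [0.006 0.01  0.015]
stand_white 0.73 [227.2, 227.7, 36.8, 30.2] plane [0.4527 0.0544 0.0414] zmax [0.005 0.01  0.062]
stand_white 0.66 [213.1, 139.7, 34.2, 30.4] plane [0.667  0.1068 0.042 ] zmax [0.012 0.018 0.023]
stand_blue 0.89 [336.6, 172.8, 34.4, 36.9] plane [ 0.586  -0.1991  0.0403] zmax [0.006 0.01  0.016]
stand_green 0.66 [292.3, 228.1, 40.1, 28.2] plane [ 0.4556 -0.1002  0.0404] zmax [0.006 0.01  0.015]
stand_cork 0.72 [367.7, 232.5, 30.0, 32.8] plane [ 0.4459 -0.2711  0.0404] zmax [0.006 0.01  0.015]
timer 0.73 [212.4, 139.4, 32.8, 28.7] plane [0.6674 0.1063 0.0412] zmax [0.013 0.018 0.023]
bottle_black 0.57 [406.1, 197.2, 18.7, 17.8] plane [ 0.549  -0.3343  0.0188] zmax [0.026 0.061 0.067]
   cap depth 45 [ 0.5524 -0.3393  0.013 ] [ 0.5519 -0.3403  0.0653]
bottle_black 0.45 [230.2, 183.0, 14.8, 12.2] plane [0.5737 0.0706 0.0173] zmax [0.028 0.062 0.067]
   cap depth 28 [0.576  0.0768 0.0122] [0.5752 0.0778 0.0654]
bottle_white 0.44 [302.9, 237.3, 11.0, 12.8] plane [ 0.4511 -0.0948  0.014 ] zmax [0.073 0.077 0.082]
   cap depth 112 [ 0.4509 -0.0948  0.0139] [ 0.451  -0.0948  0.0773]
bottle_blue 0.84 [235.4, 234.5, 23.8, 21.2] plane [0.4511 0.0481 0.0246] zmax [0.011 0.07  0.098]
   cap depth 129 [0.4484 0.0565 0.0144] [0.4489 0.0557 0.0941]
bottle_green 0.6 [273.1, 173.9, 15.8, 15.2] plane [ 0.5948 -0.0265  0.0172] zmax [0.036 0.078 0.083]
   cap depth 125 [ 0.597  -0.0244  0.0148] [ 0.5965 -0.0244  0.0788]
(330, 60) [ 0.857 -0.134  0.141]
(330, 110) [ 0.747 -0.137  0.133]
(330, 128) [ 0.736 -0.139  0.   ]
(420, 110) [ 0.746 -0.331  0.151]
(440, 170) [ 0.625 -0.389  0.09 ]
(440, 220) [ 0.511 -0.39   0.088]
(500, 210) [ 0.531 -0.496  0.169]
(237, 189) [0.574 0.074 0.063]
(310, 150) [ 0.675 -0.092  0.029]
```

View pics/crop0.png

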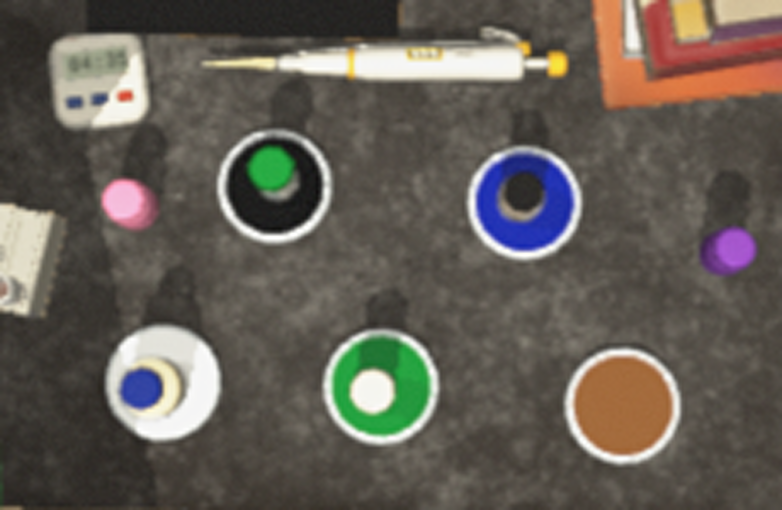

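The crop confirms the choice: green cap at crop (271,168), black cap (524,192), blue cap (141,388) and white cap (372,391), with the pink (130,205) and purple (733,249) vials as decoys. I'll grip with the jaws along world x, at tool yaw −90°. Then dx = −Y, dz = +X and dy = −Z in world axes. First I'll locate the black cap and turn the tool.

```bash
python3 - <<'E'
from h import *
im=cv2.imread("pics/top0.png")
a=im[176:200,342:366].max(2).astype(int); ys,xs=np.nonzero(a<75); print(len(xs))
print(circ(plane("top",np.c_[xs+342,ys+176],.07)), plane("top",[[353.8,186.4]],.07))
E
python3 -m inch '[{"yaw":7.1},{"yaw":7.1},{"yaw":7.1},{"yaw":7.1},{"yaw":7.1},{"yaw":7.1},{"yaw":7.1},{"yaw":7.1}]' 15
python3 -m inch '[{"yaw":7.1,"dx":0.04},{"yaw":2.5,"dx":0.04,"dz":0.02},{"dx":0.04,"dz":0.02},{"dx":0.04,"dz":0.02},{"dx":0.04,"dz":0.02},{"dx":0.04,"dz":0.02},{"dx":0.04,"dz":0.02},{}]'
```

```text
98
[ 0.5864 -0.1952  0.0128] [[ 0.58515364 -0.19571604  0.07      ]]invalid input at $[0]: expected keys dx, dy, dz, yaw, fingers
invalid input at $[0]: expected keys dx, dy, dz, yaw, fingers
```

```bash
python3 -m inch '[{"dx":0,"dy":0,"dz":0,"yaw":7,"fingers":0.7},{"dx":0,"dy":0,"dz":0,"yaw":7,"fingers":0.7},{"dx":0,"dy":0,"dz":0,"yaw":7,"fingers":0.7},{"dx":0,"dy":0,"dz":0,"yaw":7,"fingers":0.7},{"dx":0,"dy":0,"dz":0,"yaw":7,"fingers":0.7},{"dx":0,"dy":0,"dz":0,"yaw":7,"fingers":0.7},{"dx":0,"dy":0,"dz":0,"yaw":7,"fingers":0.7},{"dx":0,"dy":0,"dz":0,"yaw":7,"fingers":0.7}]' 15
```

```text
time: 1.32
tool_pos: [0.2401, 0.5498, 0.2229]
tcp_rot: [-90.0, 0.0, -80.9]
ft_force: [-0.9, -0.5, 0.8]
opening: 0.703
```

```bash
python3 -m inch '[{"dx":0.04,"dy":0,"dz":0.01,"yaw":5,"fingers":0.7},{"dx":0.04,"dy":0,"dz":0.01,"yaw":4,"fingers":0.7},{"dx":0.04,"dy":0,"dz":0.01,"yaw":0,"fingers":0.7},{"dx":0.04,"dy":0,"dz":0.01,"yaw":0,"fingers":0.7},{"dx":0.04,"dy":0,"dz":0.01,"yaw":0,"fingers":0.7},{"dx":0.04,"dy":0,"dz":0.01,"yaw":0,"fingers":0.7},{"dx":0.04,"dy":0,"dz":0.01,"yaw":0,"fingers":0.7},{"dx":0.04,"dy":0,"dz":0.01,"yaw":0,"fingers":0.7}]'
python3 -m inch '[{"dx":0.04,"dy":0,"dz":0.01,"yaw":0,"fingers":0.7},{"dx":0.04,"dy":0,"dz":0.015,"yaw":0,"fingers":0.7},{"dx":0.035,"dy":0,"dz":0.02,"yaw":0,"fingers":0.7},{"dx":0.035,"dy":0,"dz":0.02,"yaw":0,"fingers":0.7},{"dx":0.035,"dy":0,"dz":0.02,"yaw":0,"fingers":0.7},{"dx":0.035,"dy":0,"dz":0.02,"yaw":0,"fingers":0.7},{"dx":0.035,"dy":0,"dz":0.02,"yaw":0,"fingers":0.7},{"dx":0.035,"dy":0,"dz":0.02,"yaw":0,"fingers":0.7}]'
```

```text
time: 1.98
tool_pos: [0.3278, 0.2341, 0.2216]
tcp_rot: [-89.7, 0.5, -90.1]
ft_force: [-0.1, -0.4, 1.3]
opening: 0.703
time: 2.65
tool_pos: [0.4706, -0.0661, 0.2229]
tcp_rot: [-89.3, 0.5, -90.1]
ft_force: [-0.1, 0.7, 0.0]
opening: 0.701
```

```bash
python3 -m inch '[{"dx":0.029,"dy":0.03,"dz":-0.02,"yaw":0,"fingers":0.7},{"dx":0,"dy":0.04,"dz":0,"yaw":0,"fingers":0.7},{"dx":0,"dy":0.03,"dz":0,"yaw":0,"fingers":0.7},{"dx":0,"dy":0,"dz":0,"yaw":0,"fingers":0.7},{"dx":0,"dy":0,"dz":0,"yaw":0,"fingers":0.7},{"dx":0,"dy":0,"dz":0,"yaw":0,"fingers":0.7}]'
python3 - <<'E'
from h import *
for n in("scene","top"):
    im,_=get_image(n); cv2.imwrite(f"pics/{n}1.png",im[:,:,::-1])
a=cv2.imread("pics/scene1.png")[120:320,220:460];cv2.imwrite("pics/c1.png",cv2.resize(a,None,fx=2.8,fy=2.8))
print(robot.sense()["tool_pos"],robot.sense()["tcp_rot"],robot.sense()["qpos"])
E
```

```text
time: 3.15
tool_pos: [0.4649, -0.1047, 0.1278]
tcp_rot: [-88.4, 0.1, -90.7]
ft_force: [-0.1, 0.1, 0.3]
opening: 0.703
[ 0.46603298 -0.10488404  0.12875194] [-8.82861654e+01  3.21685736e-03 -9.06418179e+01] [-21.47083646  16.44769142 108.95905222   0.7667817   52.99497705
 -21.28194802]
```

View pics/c1.png

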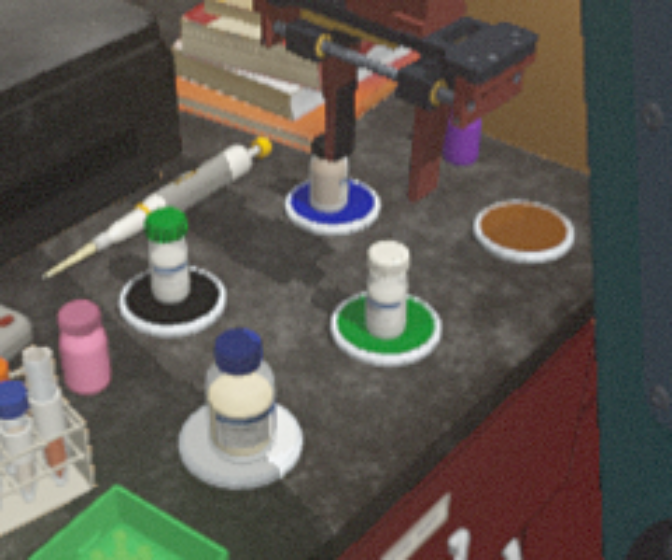

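The view shows the open fingers over the table, with the white bottle at crop (388,290) on green. The tool tilts by 1.7°, so I check how it settles as I correct.

```bash
python3 -m inch '[{"dx":-0.01,"dy":0,"dz":-0.015,"yaw":-0.6,"fingers":0.7},{"dx":0,"dy":0,"dz":0,"yaw":0,"fingers":0.7},{"dx":0,"dy":0,"dz":0,"yaw":0,"fingers":0.7}]'
python3 -m inch '[{"dx":0,"dy":0.02,"dz":0,"yaw":0,"fingers":0.7},{"dx":0,"dy":0.02,"dz":0,"yaw":0,"fingers":0.7},{"dx":0,"dy":0,"dz":0,"yaw":0,"fingers":0.7},{"dx":0,"dy":0,"dz":0,"yaw":0,"fingers":0.7}]'
```

```text
time: 3.5
tool_pos: [0.4549, -0.0946, 0.1329]
tcp_rot: [-87.8, -0.2, -89.9]
ft_force: [1.2, -0.4, 0.5]
opening: 0.701
time: 3.83
tool_pos: [0.4633, -0.0963, 0.0974]
tcp_rot: [-87.1, -0.5, -89.8]
ft_force: [0.9, 0.3, 0.2]
opening: 0.703
```

```bash
for i in 1 2; do python3 -m inch '[{"dx":0,"dy":0,"dz":0,"yaw":0,"fingers":0.7},{"dx":0,"dy":0,"dz":0,"yaw":0,"fingers":0.7},{"dx":0,"dy":0,"dz":0,"yaw":0,"fingers":0.7},{"dx":0,"dy":0,"dz":0,"yaw":0,"fingers":0.7}]' | grep -E "tool_pos|rot"; done
python3 -m inch '[{"dx":0,"dy":-0.04,"dz":0,"yaw":0,"fingers":0.7}]'
python3 - <<'E'
from plant import *
import time
for i in range(4):
    get_image("top"); s=robot.sense(); print(s["tool_pos"].round(4),s["tcp_rot"].round(2),s["qd"].round(2))
E
```

```text
tool_pos: [0.4662, -0.0972, 0.1007]
tcp_rot: [-86.8, -0.6, -89.8]
tool_pos: [0.467, -0.0976, 0.1021]
tcp_rot: [-86.7, -0.6, -89.8]
time: 4.58
tool_pos: [0.4604, -0.0957, 0.1368]
tcp_rot: [-87.3, -0.4, -89.8]
ft_force: [-0.1, 0.6, 0.4]
opening: 0.702
[ 0.4653 -0.0973  0.1462] [-86.61  -0.65 -89.75] [  0.08   0.45  -2.19   0.39 -10.78  -0.13]
[ 0.467  -0.098   0.1453] [-86.36  -0.74 -89.77] [-0.16  2.05  2.27 -0.03 -5.03 -0.04]
[ 0.4665 -0.0978  0.144 ] [-86.41  -0.73 -89.77] [-0.03  1.65  2.13 -0.08 -1.67 -0.03]
[ 0.4655 -0.0975  0.1428] [-86.53  -0.68 -89.77] [-0.03  1.42  1.57 -0.03 -0.43 -0.03]
```

Row starts re-reference the pose mid-motion, and that locks in tilt from wrist lag. Chained upward rows lock in the opposite tilt, so I use those to level the tool. After that I use single rows and let each settle during a camera call.

```bash
cat > w.py <<'E'
from plant import *
import sys
for i in range(int(sys.argv[1])): get_image("top")
s=robot.sense(); print(round(s["time"],2),s["tool_pos"].round(4),s["tcp_rot"].round(2),"op",round(s["opening"],3),"F",s["ft_force"].round(1))
E
python3 -m inch '[{"dx":0,"dy":-0.03,"dz":0,"yaw":0,"fingers":0.7},{"dx":0,"dy":-0.03,"dz":0,"yaw":0,"fingers":0.7},{"dx":0,"dy":-0.02,"dz":0,"yaw":0,"fingers":0.7},{"dx":0,"dy":0,"dz":-0.01,"yaw":0,"fingers":0.7}]'
python3 w.py 5
```

```text
time: 5.12
tool_pos: [0.4484, -0.0957, 0.2205]
tcp_rot: [-87.0, -0.5, -89.8]
ft_force: [0.2, -0.6, 0.4]
opening: 0.699
5.37 [ 0.4442 -0.0943  0.2161] [-87.48  -0.32 -89.78] op 0.698 F [-0.7  0.7  0.3]
```

```bash
python3 -m inch '[{"dx":0,"dy":0.04,"dz":0,"yaw":0,"fingers":0.7}]' | grep -E "pos|rot"
for i in 1 2 3 4 5; do python3 w.py 1; done
python3 -m inch '[{"dx":0,"dy":0.04,"dz":0,"yaw":0,"fingers":0.7}]' | grep -E "pos|rot"; python3 w.py 4
```

```text
tool_pos: [0.4509, -0.0964, 0.1802]
tcp_rot: [-86.9, -0.6, -89.8]
5.5 [ 0.4443 -0.094   0.1703] [-87.72  -0.23 -89.8 ] op 0.696 F [-2.6  0.1 -5.2]
5.55 [ 0.4423 -0.0931  0.1715] [-88.    -0.11 -89.79] op 0.699 F [-0.2  1.  -0.6]
5.6 [ 0.4432 -0.0935  0.1734] [-87.91  -0.15 -89.78] op 0.702 F [0.1 0.3 0.8]
5.65 [ 0.4446 -0.094   0.1749] [-87.73  -0.22 -89.78] op 0.698 F [-0.2  0.3 -0.6]
5.7 [ 0.4457 -0.0944  0.176 ] [-87.58  -0.28 -89.78] op 0.702 F [0.1 0.5 0.1]
tool_pos: [0.4536, -0.0968, 0.1419]
tcp_rot: [-86.8, -0.6, -89.8]
5.98 [ 0.4472 -0.0945  0.1367] [-87.65  -0.25 -89.78] op 0.699 F [ 0.5 -0.4  0.1]
```

```bash
python3 -m inch '[{"dx":0,"dy":0.035,"dz":0.004,"yaw":0,"fingers":0.7}]' | grep -E "rot"
python3 w.py 2
python3 -m inch '[{"dx":0,"dy":0.035,"dz":0.004,"yaw":0,"fingers":0.7}]' | grep -E "rot"
python3 w.py 2
python3 - <<'E'
from h import *
im,_=get_image("scene"); a=im[150:290,260:460,::-1];cv2.imwrite("pics/c2.png",cv2.resize(a,None,fx=3,fy=3))
E
```

```text
tcp_rot: [-87.0, -0.5, -89.8]
6.17 [ 0.4522 -0.0944  0.1012] [-87.77  -0.2  -89.78] op 0.701 F [-0.8  0.9  0. ]
tcp_rot: [-87.3, -0.4, -89.8]
6.35 [ 0.4563 -0.094   0.0653] [-88.02  -0.11 -89.77] op 0.699 F [-0.5  0.6 -0. ]
```

View pics/c2.png

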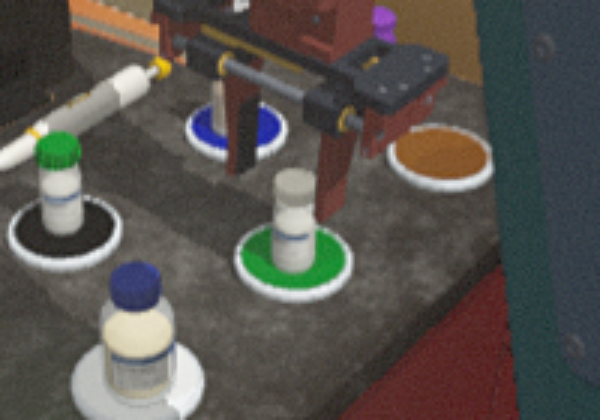

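The fingertips at crop (237,170) and (325,215) straddle the white cap at (295,185). I descend and grip.

```bash
python3 -m inch '[{"dx":0,"dy":0.035,"dz":-0.005,"yaw":0,"fingers":0.7}]' | grep -E "rot"
python3 w.py 2
python3 -m inch '[{"dx":0,"dy":0,"dz":0,"yaw":0,"fingers":0.2},{"dx":0,"dy":0,"dz":0,"yaw":0,"fingers":0.2},{"dx":0,"dy":0,"dz":0,"yaw":0,"fingers":0.2},{"dx":0,"dy":0,"dz":0,"yaw":0,"fingers":0.2},{"dx":0,"dy":0,"dz":0,"yaw":0,"fingers":0.2},{"dx":0,"dy":0,"dz":0,"yaw":0,"fingers":0.2}]' 15
```

```text
tcp_rot: [-87.3, -0.4, -89.7]
6.58 [ 0.4507 -0.0935  0.0312] [-8.819e+01 -4.000e-02 -8.976e+01] op 0.7 F [-0.7 -0.3  0.5]
time: 7.08
tool_pos: [0.454, -0.0947, 0.0409]
tcp_rot: [-87.7, -0.2, -89.8]
ft_force: [-0.3, -0.1, -1.0]
opening: 0.309
```

```bash
python3 -m inch '[{"dx":0,"dy":0,"dz":0,"yaw":0,"fingers":0.2},{"dx":0,"dy":-0.02,"dz":0,"yaw":0,"fingers":0.2},{"dx":0,"dy":-0.03,"dz":0,"yaw":0,"fingers":0.2}]' 25
python3 w.py 2
python3 -m inch '[{"dx":0.03,"dy":0,"dz":0,"yaw":0,"fingers":0.2},{"dx":0.035,"dy":0,"dz":0,"yaw":0,"fingers":0.2},{"dx":0.035,"dy":0,"dz":0,"yaw":0,"fingers":0.2},{"dx":0.035,"dy":0,"dz":0,"yaw":0,"fingers":0.2},{"dx":0.02,"dy":0,"dz":0,"yaw":0,"fingers":0.2}]'
python3 w.py 4
```

```text
time: 7.33
tool_pos: [0.449, -0.0934, 0.0888]
tcp_rot: [-88.1, -0.1, -89.8]
ft_force: [-0.2, -0.0, -0.5]
opening: 0.315
7.43 [ 0.4528 -0.0948  0.0927] [-87.58  -0.27 -89.75] op 0.307 F [ 0.3 -1.1 -0.2]
time: 7.85
tool_pos: [0.4534, -0.2506, 0.093]
tcp_rot: [-87.5, -0.3, -89.2]
ft_force: [0.7, -0.7, -0.4]
opening: 0.309
8.05 [ 0.4522 -0.2469  0.0925] [-8.763e+01 -8.000e-02 -8.929e+01] op 0.31 F [ 0.2  0.6 -1.2]
```

```bash
python3 -m inch '[{"dx":0.024,"dy":0,"dz":-0.006,"yaw":0,"fingers":0.2}]' >/dev/null
python3 w.py 3
python3 -m inch '[{"dx":0,"dy":0.03,"dz":0,"yaw":0,"fingers":0.2}]' >/dev/null
python3 w.py 3
python3 - <<'E'
from h import *
im,_=get_image("scene"); a=im[120:290,260:500,::-1];cv2.imwrite("pics/c3.png",cv2.resize(a,None,fx=3,fy=3))
E
```

```text
8.28 [ 0.4462 -0.2702  0.0919] [-8.766e+01 -3.000e-02 -8.931e+01] op 0.309 F [ 0.2  0.2 -0.9]
8.52 [ 0.4457 -0.2673  0.0605] [-87.9    0.19 -89.26] op 0.308 F [-0.1  0.1 -0.5]
```

View pics/c3.png

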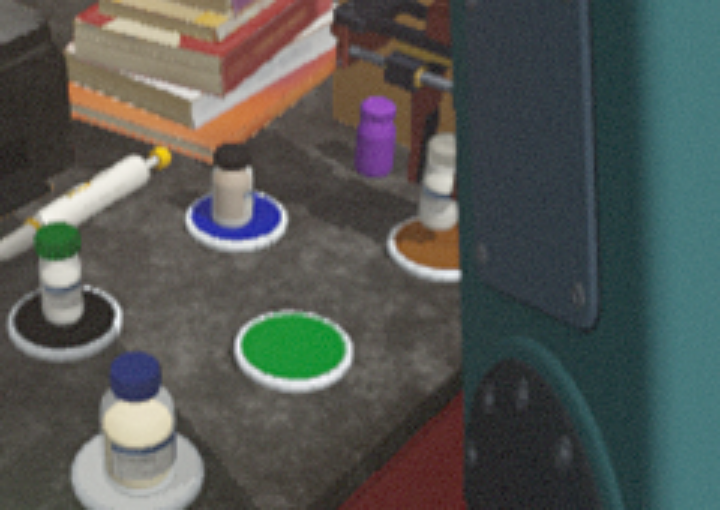

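White hangs upright over cork at crop (440,190). I lower it and release.

```bash
python3 -m inch '[{"dx":0,"dy":0.014,"dz":0,"yaw":0,"fingers":0.2}]' >/dev/null
python3 w.py 4
python3 -m inch '[{"dx":0,"dy":0.005,"dz":0,"yaw":0,"fingers":0.2}]' >/dev/null
python3 w.py 4
```

```text
8.85 [ 0.4472 -0.2677  0.0482] [-87.8    0.11 -89.22] op 0.311 F [ 0.6  0.2 -0.4]
9.13 [ 0.4475 -0.2677  0.0435] [-87.78   0.09 -89.23] op 0.306 F [ 0.4  0.  -0.7]
```

```bash
python3 -m inch '[{"dx":0,"dy":0.004,"dz":0,"yaw":0,"fingers":0.2}]' >/dev/null
python3 w.py 4
python3 -m inch '[{"dx":0,"dy":0,"dz":0,"yaw":0,"fingers":0.6}]' >/dev/null
python3 w.py 5
python3 -m inch '[{"dx":0,"dy":-0.03,"dz":0,"yaw":0,"fingers":0.7},{"dx":0,"dy":-0.035,"dz":0,"yaw":0,"fingers":0.7},{"dx":0,"dy":-0.035,"dz":0,"yaw":0,"fingers":0.7},{"dx":0,"dy":-0.015,"dz":0,"yaw":0,"fingers":0.7}]'
python3 w.py 3
```

```text
9.42 [ 0.4482 -0.2682  0.0402] [-8.772e+01  4.000e-02 -8.923e+01] op 0.311 F [-1.   1.1  7.3]
9.75 [ 0.448  -0.2682  0.04  ] [-8.774e+01  5.000e-02 -8.923e+01] op 0.573 F [ 0.4  0.1 -0.1]
time: 10.08
tool_pos: [0.4398, -0.2656, 0.1533]
tcp_rot: [-88.4, 0.6, -89.3]
ft_force: [0.5, 0.4, -0.2]
opening: 0.699
10.23 [ 0.4395 -0.2652  0.1509] [-88.39   0.6  -89.25] op 0.699 F [-0.   0.3  0.2]
```

```bash
python3 -m inch '[{"dx":-0.03,"dy":0,"dz":0.02,"yaw":0,"fingers":0.7},{"dx":-0.03,"dy":0,"dz":0.02,"yaw":0,"fingers":0.7},{"dx":-0.03,"dy":0,"dz":0.02,"yaw":0,"fingers":0.7},{"dx":-0.03,"dy":0,"dz":0.02,"yaw":0,"fingers":0.7},{"dx":-0.03,"dy":0,"dz":0.02,"yaw":0,"fingers":0.7},{"dx":-0.03,"dy":0,"dz":0.02,"yaw":0,"fingers":0.7},{"dx":-0.02,"dy":0,"dz":0.01,"yaw":0,"fingers":0.7}]'
python3 w.py 3
```

```text
time: 10.82
tool_pos: [0.5646, -0.0592, 0.1442]
tcp_rot: [-89.3, 0.8, -89.9]
ft_force: [0.8, -0.8, -0.4]
opening: 0.699
10.97 [ 0.5629 -0.0603  0.1441] [-89.37   0.8  -89.8 ] op 0.698 F [-1.  -0.6 -0.4]
```

```bash
python3 -m inch '[{"dx":-0.02,"dy":0,"dz":0.018,"yaw":0,"fingers":0.7},{"dx":-0.014,"dy":0,"dz":0.014,"yaw":0,"fingers":0.7}]' >/dev/null
python3 w.py 3
python3 -m inch '[{"dx":0,"dy":0.035,"dz":0,"yaw":0,"fingers":0.7}]' >/dev/null
python3 w.py 3
python3 -m inch '[{"dx":0,"dy":0.03,"dz":0,"yaw":0,"fingers":0.7}]' >/dev/null
python3 w.py 3
```

```text
11.28 [ 0.5904 -0.0291  0.1418] [-89.82   0.71 -89.83] op 0.7 F [0.2 0.1 0.5]
11.52 [ 0.5868 -0.0296  0.1045] [-90.23   0.76 -89.9 ] op 0.702 F [-0.9 -0.2  0. ]
11.75 [ 0.5844 -0.0297  0.0739] [-90.48   0.79 -89.96] op 0.699 F [0.  0.1 0.9]
```

```bash
python3 -m inch '[{"dx":-0.006,"dy":0,"dz":0.014,"yaw":0,"fingers":0.7}]' >/dev/null
python3 w.py 4
python3 -m inch '[{"dx":0,"dy":0.035,"dz":0.002,"yaw":0,"fingers":0.7}]' >/dev/null
python3 w.py 4
python3 - <<'E'
from h import *
im,_=get_image("scene"); a=im[120:290,220:440,::-1];cv2.imwrite("pics/c4.png",cv2.resize(a,None,fx=3,fy=3))
E
```

```text
12.03 [ 0.5991 -0.024   0.0754] [-90.37   0.77 -89.94] op 0.698 F [0.  0.5 0.9]
12.32 [ 0.5996 -0.0236  0.0405] [-90.51   0.79 -89.94] op 0.702 F [0.3 1.1 0.7]
```

View pics/c4.png

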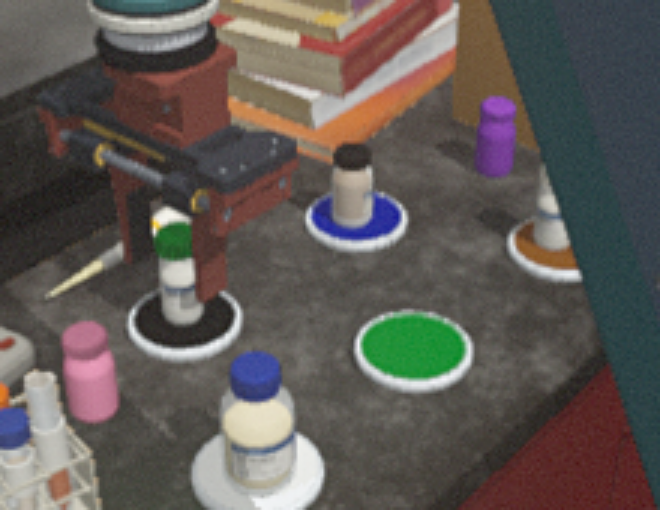

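The fingers straddle green, and white stands upright on cork (crop 550,210).

```bash
python3 -m inch '[{"dx":0,"dy":0.015,"dz":-0.002,"yaw":0,"fingers":0.7}]' >/dev/null
python3 w.py 4
python3 -m inch '[{"dx":0,"dy":0,"dz":0,"yaw":0,"fingers":0.2},{"dx":0,"dy":0,"dz":0,"yaw":0,"fingers":0.2},{"dx":0,"dy":0,"dz":0,"yaw":0,"fingers":0.2},{"dx":0,"dy":0,"dz":0,"yaw":0,"fingers":0.2},{"dx":0,"dy":0,"dz":0,"yaw":0,"fingers":0.2},{"dx":0,"dy":0,"dz":0,"yaw":0,"fingers":0.2}]' 25
python3 w.py 1
python3 -m inch '[{"dx":0,"dy":-0.025,"dz":0,"yaw":0,"fingers":0.2},{"dx":0,"dy":-0.03,"dz":0,"yaw":0,"fingers":0.2}]' >/dev/null
python3 w.py 4
```

```text
12.65 [ 0.5985 -0.0235  0.0272] [-90.38   0.77 -89.94] op 0.698 F [ 0.6 -0.2  0.1]
time: 13.15
tool_pos: [0.6007, -0.0238, 0.0312]
tcp_rot: [-90.1, 0.7, -89.9]
ft_force: [0.2, -0.7, -1.6]
opening: 0.334
13.2 [ 0.6008 -0.0238  0.0311] [-90.1    0.72 -89.93] op 0.332 F [-0.6  0.4 -0.6]
13.57 [ 0.5981 -0.0242  0.083 ] [-90.46   0.77 -89.93] op 0.335 F [ 0.5  0.  -0.1]
```

```bash
python3 -m inch '[{"dx":0.018,"dy":0,"dz":-0.033,"yaw":0,"fingers":0.2},{"dx":0.018,"dy":0,"dz":-0.033,"yaw":0,"fingers":0.2},{"dx":0.018,"dy":0,"dz":-0.033,"yaw":0,"fingers":0.2},{"dx":0.012,"dy":0,"dz":-0.022,"yaw":0,"fingers":0.2}]' >/dev/null
python3 w.py 4
```

```text
14.1 [ 0.481  -0.0894  0.0795] [-90.15   0.81 -89.72] op 0.329 F [ 1.6 -0.8 -0.4]
```

```bash
python3 -m inch '[{"dx":0.011,"dy":0,"dz":-0.025,"yaw":0,"fingers":0.2}]' >/dev/null
python3 w.py 4
python3 -m inch '[{"dx":0,"dy":0.03,"dz":0,"yaw":0,"fingers":0.2}]' >/dev/null
python3 w.py 4
```

```text
14.38 [ 0.4571 -0.1004  0.0792] [-90.11   0.82 -89.73] op 0.337 F [ 0.3 -0.7 -0.8]
14.67 [ 0.4574 -0.0994  0.0489] [-90.2    0.86 -89.69] op 0.334 F [ 0.5 -0.6  0.7]
```

```bash
python3 -m inch '[{"dx":0,"dy":0.013,"dz":-0.001,"yaw":0,"fingers":0.2}]' >/dev/null
python3 w.py 4
python3 -m inch '[{"dx":0,"dy":0.005,"dz":0,"yaw":0,"fingers":0.2}]' >/dev/null
python3 w.py 4
```

```text
14.95 [ 0.4568 -0.0991  0.0366] [-90.17   0.85 -89.67] op 0.33 F [ 0.3  0.2 -0.7]
15.23 [ 0.457  -0.0991  0.0319] [-90.15   0.84 -89.67] op 0.332 F [0.6 0.5 0.2]
```

```bash
python3 -m inch '[{"dx":0,"dy":0.002,"dz":0,"yaw":0,"fingers":0.2}]' >/dev/null
python3 w.py 2
python3 -m inch '[{"dx":0,"dy":0,"dz":0,"yaw":0,"fingers":0.6}]' >/dev/null
python3 w.py 5
python3 -m inch '[{"dx":0,"dy":-0.03,"dz":0,"yaw":0,"fingers":0.7},{"dx":0,"dy":-0.035,"dz":0,"yaw":0,"fingers":0.7},{"dx":0,"dy":-0.035,"dz":0,"yaw":0,"fingers":0.7}]' >/dev/null
python3 w.py 2
python3 -m inch '[{"dx":0.024,"dy":0,"dz":0.032,"yaw":0,"fingers":0.7},{"dx":0.024,"dy":0,"dz":0.032,"yaw":0,"fingers":0.7},{"dx":0.024,"dy":0,"dz":0.032,"yaw":0,"fingers":0.7},{"dx":0.018,"dy":0,"dz":0.025,"yaw":0,"fingers":0.7}]' >/dev/null
python3 w.py 4
python3 - <<'E'
from h import *
im,_=get_image("scene"); a=im[120:290,220:440,::-1];cv2.imwrite("pics/c5.png",cv2.resize(a,None,fx=3,fy=3))
E
```

```text
15.42 [ 0.457  -0.0992  0.0306] [-90.13   0.82 -89.66] op 0.336 F [-2.6 -0.2  9.7]
15.75 [ 0.4571 -0.0993  0.0306] [-90.13   0.82 -89.66] op 0.584 F [ 0.5 -0.1 -0.5]
16.1 [ 0.4563 -0.1004  0.1304] [-90.42   0.94 -89.68] op 0.7 F [1.2 0.2 0.3]
16.63 [ 0.568  -0.1835  0.1245] [-91.06   1.29 -89.53] op 0.699 F [0.2 0.6 0.6]
```

View pics/c5.png

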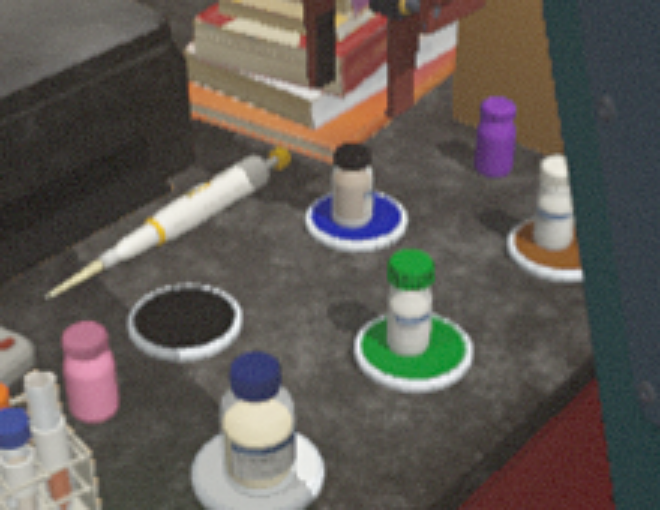

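Green stands centred on the green stand (crop 410,310). Next is black.

```bash
python3 -m inch '[{"dx":0.012,"dy":0,"dz":0.018,"yaw":0,"fingers":0.7}]' >/dev/null
python3 w.py 3
python3 -m inch '[{"dx":0,"dy":0.035,"dz":0,"yaw":0,"fingers":0.7}]' >/dev/null
python3 w.py 4
```

```text
16.92 [ 0.5845 -0.194   0.1237] [-91.14   1.33 -89.5 ] op 0.696 F [ 0.1 -0.2  0.6]
17.2 [ 0.5817 -0.1919  0.0883] [-91.33   1.43 -89.48] op 0.697 F [0.4 0.2 0.6]
```

```bash
python3 -m inch '[{"dx":0.005,"dy":0.03,"dz":0.006,"yaw":0,"fingers":0.7}]' >/dev/null
python3 w.py 4
python3 -m inch '[{"dx":0.001,"dy":0.03,"dz":0.001,"yaw":0,"fingers":0.7}]' >/dev/null
python3 w.py 4
python3 - <<'E'
from h import *
im,_=get_image("scene"); a=im[120:250,260:440,::-1];cv2.imwrite("pics/c6.png",cv2.resize(a,None,fx=3,fy=3))
E
```

```text
17.48 [ 0.5865 -0.1958  0.0588] [-91.39   1.45 -89.48] op 0.699 F [-0.4 -1.2 -0.1]
17.77 [ 0.5865 -0.1958  0.0298] [-91.42   1.47 -89.49] op 0.696 F [0.2 0.8 0.3]
```

View pics/c6.png

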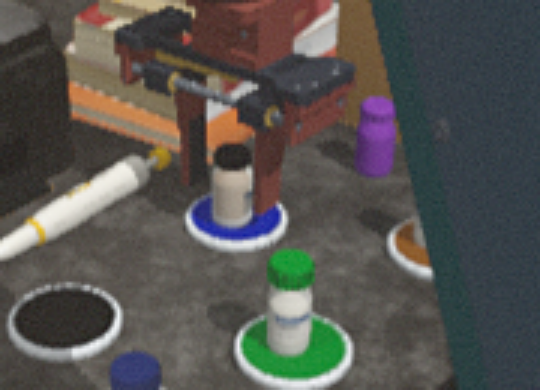

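The fingers straddle black at crop (233,185). I grip and lift it.

```bash
python3 -m inch '[{"dx":0,"dy":0,"dz":0,"yaw":0,"fingers":0.2},{"dx":0,"dy":0,"dz":0,"yaw":0,"fingers":0.2},{"dx":0,"dy":0,"dz":0,"yaw":0,"fingers":0.2},{"dx":0,"dy":0,"dz":0,"yaw":0,"fingers":0.2},{"dx":0,"dy":0,"dz":0,"yaw":0,"fingers":0.2},{"dx":0,"dy":0,"dz":0,"yaw":0,"fingers":0.2}]' 25
python3 w.py 1
python3 -m inch '[{"dx":0,"dy":-0.025,"dz":0,"yaw":0,"fingers":0.2},{"dx":0,"dy":-0.03,"dz":0,"yaw":0,"fingers":0.2}]' >/dev/null
python3 w.py 4
python3 -m inch '[{"dx":-0.03,"dy":0,"dz":0.002,"yaw":0,"fingers":0.2},{"dx":-0.035,"dy":0,"dz":0.002,"yaw":0,"fingers":0.2},{"dx":-0.035,"dy":0,"dz":0.002,"yaw":0,"fingers":0.2},{"dx":-0.035,"dy":0,"dz":0.002,"yaw":0,"fingers":0.2},{"dx":-0.025,"dy":0,"dz":0,"yaw":0,"fingers":0.2}]' >/dev/null
python3 w.py 4
```

```text
time: 18.32
tool_pos: [0.5899, -0.1973, 0.0363]
tcp_rot: [-91.0, 1.3, -89.5]
ft_force: [0.7, 0.4, -1.1]
opening: 0.348
18.37 [ 0.5898 -0.1973  0.0363] [-90.97   1.25 -89.46] op 0.348 F [-0.6 -0.6 -0.3]
18.73 [ 0.5881 -0.1973  0.0879] [-91.31   1.41 -89.47] op 0.347 F [ 0.2 -0.1 -0.5]
19.35 [ 0.5923 -0.0398  0.0852] [-91.67   1.32 -89.94] op 0.348 F [ 0.5 -0.9  0.1]
```

```bash
python3 -m inch '[{"dx":-0.017,"dy":0,"dz":0.003,"yaw":0,"fingers":0.2}]' >/dev/null
python3 w.py 4
python3 -m inch '[{"dx":0,"dy":0.03,"dz":0.001,"yaw":0,"fingers":0.2}]' >/dev/null
python3 w.py 4
python3 -m inch '[{"dx":0,"dy":0.012,"dz":0,"yaw":0,"fingers":0.2}]' >/dev/null
python3 w.py 4
```

```text
19.63 [ 0.5952 -0.024   0.085 ] [-91.7    1.3  -89.96] op 0.346 F [ 0.5  0.2 -0.8]
19.92 [ 0.5943 -0.0242  0.0545] [-91.85   1.31 -90.02] op 0.348 F [-0.1 -0.   0.1]
20.2 [ 0.5938 -0.0241  0.0426] [-91.87   1.31 -90.03] op 0.346 F [-0.3 -0.5 -0.5]
```

```bash
python3 -m inch '[{"dx":0,"dy":0.005,"dz":0,"yaw":0,"fingers":0.2}]' >/dev/null
python3 w.py 3
python3 -m inch '[{"dx":0,"dy":0.003,"dz":0,"yaw":0,"fingers":0.2}]' >/dev/null
python3 w.py 3
```

```text
20.43 [ 0.5935 -0.0239  0.0376] [-91.88   1.31 -90.02] op 0.346 F [-0.1 -0.5  0. ]
20.67 [ 0.5933 -0.0238  0.0354] [-91.87   1.31 -90.  ] op 0.345 F [-2.1 -0.5  7. ]
```

Contact at 7 N, so I release. By my count I've used about 180 camera calls, so from here I settle with slow rows rather than camera waits.

```bash
python3 -m inch '[{"dx":0,"dy":0,"dz":0,"yaw":0,"fingers":0.65},{"dx":0,"dy":0,"dz":0,"yaw":0,"fingers":0.65},{"dx":0,"dy":0,"dz":0,"yaw":0,"fingers":0.65},{"dx":0,"dy":0,"dz":0,"yaw":0,"fingers":0.65},{"dx":0,"dy":0,"dz":0,"yaw":0,"fingers":0.65}]'
python3 -m inch '[{"dx":0,"dy":-0.015,"dz":0,"yaw":0,"fingers":0.65},{"dx":0,"dy":-0.02,"dz":0,"yaw":0,"fingers":0.65},{"dx":0,"dy":-0.02,"dz":0,"yaw":0,"fingers":0.8},{"dx":0,"dy":-0.02,"dz":0,"yaw":0,"fingers":0.8},{"dx":0,"dy":-0.02,"dz":0,"yaw":0,"fingers":0.8},{"dx":0,"dy":-0.015,"dz":0,"yaw":0,"fingers":0.8},{"dx":0,"dy":0,"dz":0,"yaw":0,"fingers":0.8},{"dx":0,"dy":0,"dz":0,"yaw":0,"fingers":0.8}]'
python3 -m inch '[{"dx":-0.01,"dy":0,"dz":-0.018,"yaw":0,"fingers":0.8},{"dx":-0.01,"dy":0,"dz":-0.018,"yaw":0,"fingers":0.8},{"dx":-0.01,"dy":0,"dz":-0.018,"yaw":0,"fingers":0.8},{"dx":-0.01,"dy":0,"dz":-0.018,"yaw":0,"fingers":0.8},{"dx":-0.01,"dy":0,"dz":-0.018,"yaw":0,"fingers":0.8},{"dx":-0.01,"dy":0,"dz":-0.018,"yaw":0,"fingers":0.8},{"dx":0,"dy":0,"dz":0,"yaw":0,"fingers":0.8},{"dx":0,"dy":0,"dz":0,"yaw":0,"fingers":0.8}]'
```

```text
time: 21.08
tool_pos: [0.5942, -0.0236, 0.0362]
tcp_rot: [-91.8, 1.3, -90.0]
ft_force: [-1.0, 0.4, 0.7]
opening: 0.643
time: 21.75
tool_pos: [0.596, -0.0259, 0.148]
tcp_rot: [-92.1, 1.3, -90.0]
ft_force: [0.1, 0.2, -1.0]
opening: 0.799
time: 22.42
tool_pos: [0.4792, 0.0359, 0.1439]
tcp_rot: [-92.7, 1.4, -90.1]
ft_force: [0.6, -0.8, 0.4]
opening: 0.799
```

```bash
python3 -m inch '[{"dx":-0.008,"dy":0,"dz":-0.011,"yaw":0,"fingers":0.8},{"dx":-0.008,"dy":0,"dz":-0.011,"yaw":0,"fingers":0.8},{"dx":0,"dy":0,"dz":0,"yaw":0,"fingers":0.8},{"dx":0,"dy":0,"dz":0,"yaw":0,"fingers":0.8},{"dx":0,"dy":0.025,"dz":0,"yaw":0,"fingers":0.8},{"dx":0,"dy":0.015,"dz":0,"yaw":0,"fingers":0.8},{"dx":0,"dy":0,"dz":0,"yaw":0,"fingers":0.8},{"dx":0,"dy":0,"dz":0,"yaw":0,"fingers":0.8}]'
python3 -c "
from h import *
im,_=get_image('scene'); a=im[150:300,220:420,::-1];cv2.imwrite('pics/c7.png',cv2.resize(a,None,fx=3,fy=3))"
```

```text
time: 23.08
tool_pos: [0.4585, 0.0532, 0.1039]
tcp_rot: [-92.4, 1.3, -90.1]
ft_force: [0.7, 0.3, -0.4]
opening: 0.8
```

View pics/c7.png

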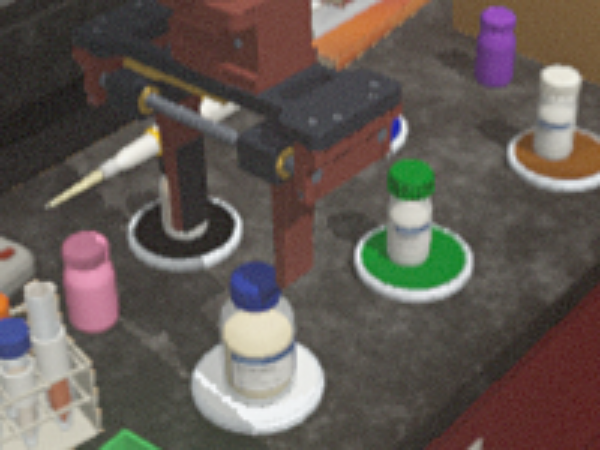

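Black stands on its stand behind the finger, at crop (183,200). The fingers are just behind the blue cap at crop (255,285). I nudge in x and descend.

```bash
python3 -m inch '[{"dx":-0.003,"dy":0,"dz":-0.009,"yaw":0,"fingers":0.8},{"dx":0,"dy":0,"dz":0,"yaw":0,"fingers":0.8},{"dx":0,"dy":0,"dz":0,"yaw":0,"fingers":0.8},{"dx":0,"dy":0.01,"dz":0,"yaw":0,"fingers":0.8},{"dx":0,"dy":0.01,"dz":0,"yaw":0,"fingers":0.8},{"dx":0,"dy":0,"dz":0,"yaw":0,"fingers":0.8},{"dx":0,"dy":0,"dz":0,"yaw":0,"fingers":0.8}]'
```

```text
time: 23.72
tool_pos: [0.4518, 0.0566, 0.0887]
tcp_rot: [-91.9, 1.3, -90.1]
ft_force: [-0.5, -0.7, 1.2]
opening: 0.799
```

```bash
python3 -m inch '[{"dx":0,"dy":0.015,"dz":-0.002,"yaw":0,"fingers":0.8},{"dx":0,"dy":0.015,"dz":0,"yaw":0,"fingers":0.8},{"dx":0,"dy":0,"dz":0,"yaw":0,"fingers":0.8},{"dx":0,"dy":0,"dz":0,"yaw":0,"fingers":0.8}]'
python3 -m inch '[{"dx":0,"dy":0.015,"dz":0,"yaw":0,"fingers":0.8},{"dx":0,"dy":0.012,"dz":0,"yaw":0,"fingers":0.8},{"dx":0,"dy":0,"dz":0,"yaw":0,"fingers":0.8},{"dx":0,"dy":0,"dz":0,"yaw":0,"fingers":0.8}]'
```

```text
time: 24.05
tool_pos: [0.4516, 0.0572, 0.0611]
tcp_rot: [-91.5, 1.3, -90.1]
ft_force: [-0.2, 0.3, 0.8]
opening: 0.804
time: 24.38
tool_pos: [0.4541, 0.0577, 0.0373]
tcp_rot: [-91.2, 1.3, -90.1]
ft_force: [-0.3, 0.3, 0.2]
opening: 0.799
```

```bash
python3 -m inch '[{"dx":0,"dy":0.012,"dz":-0.005,"yaw":0,"fingers":0.8},{"dx":0,"dy":0,"dz":0,"yaw":0,"fingers":0.8},{"dx":0,"dy":0,"dz":0,"yaw":0,"fingers":0.3},{"dx":0,"dy":0,"dz":0,"yaw":0,"fingers":0.3},{"dx":0,"dy":0,"dz":0,"yaw":0,"fingers":0.3},{"dx":0,"dy":0,"dz":0,"yaw":0,"fingers":0.3},{"dx":0,"dy":0,"dz":0,"yaw":0,"fingers":0.3},{"dx":0,"dy":0,"dz":0,"yaw":0,"fingers":0.3}]' 25
python3 -m inch '[{"dx":0,"dy":0,"dz":0,"yaw":0,"fingers":0.3},{"dx":0,"dy":0,"dz":0,"yaw":0,"fingers":0.3}]'
python3 -m inch '[{"dx":0,"dy":-0.02,"dz":0,"yaw":0,"fingers":0.3},{"dx":0,"dy":-0.025,"dz":0,"yaw":0,"fingers":0.3},{"dx":0,"dy":-0.02,"dz":0,"yaw":0,"fingers":0.3},{"dx":0,"dy":-0.02,"dz":0,"yaw":0,"fingers":0.3},{"dx":0,"dy":-0.015,"dz":0,"yaw":0,"fingers":0.3},{"dx":0,"dy":0,"dz":0,"yaw":0,"fingers":0.3},{"dx":0,"dy":0,"dz":0,"yaw":0,"fingers":0.3}]'
```

```text
time: 25.05
tool_pos: [0.4533, 0.0578, 0.0312]
tcp_rot: [-90.8, 1.3, -90.0]
ft_force: [-0.0, 0.3, -1.7]
opening: 0.491
time: 25.22
tool_pos: [0.4537, 0.0578, 0.0314]
tcp_rot: [-90.7, 1.3, -90.1]
ft_force: [0.6, -0.5, -1.1]
opening: 0.489
time: 25.8
tool_pos: [0.4534, 0.0555, 0.1339]
tcp_rot: [-91.0, 1.3, -90.1]
ft_force: [-1.2, 0.0, -1.6]
opening: 0.488
```

```bash
python3 -m inch '[{"dx":0.02,"dy":0,"dz":0.01,"yaw":0,"fingers":0.3},{"dx":0.025,"dy":0,"dz":0.014,"yaw":0,"fingers":0.3},{"dx":0.025,"dy":0,"dz":0.014,"yaw":0,"fingers":0.3},{"dx":0.025,"dy":0,"dz":0.014,"yaw":0,"fingers":0.3},{"dx":0.025,"dy":0,"dz":0.014,"yaw":0,"fingers":0.3},{"dx":0.02,"dy":0,"dz":0.012,"yaw":0,"fingers":0.3},{"dx":0,"dy":0,"dz":0,"yaw":0,"fingers":0.3},{"dx":0,"dy":0,"dz":0,"yaw":0,"fingers":0.3}]'
```

```text
time: 26.47
tool_pos: [0.5282, -0.0888, 0.1181]
tcp_rot: [-91.7, 1.5, -89.9]
ft_force: [0.1, 0.9, -1.3]
opening: 0.494
```

```bash
python3 -m inch '[{"dx":0.02,"dy":0,"dz":0.011,"yaw":0,"fingers":0.3},{"dx":0.02,"dy":0,"dz":0.011,"yaw":0,"fingers":0.3},{"dx":0.02,"dy":0,"dz":0.011,"yaw":0,"fingers":0.3},{"dx":0.02,"dy":0,"dz":0.011,"yaw":0,"fingers":0.3},{"dx":0.015,"dy":0,"dz":0.008,"yaw":0,"fingers":0.3},{"dx":0,"dy":0,"dz":0,"yaw":0,"fingers":0.3},{"dx":0,"dy":0,"dz":0,"yaw":0,"fingers":0.3}]'
```

```text
time: 27.05
tool_pos: [0.5731, -0.1782, 0.1043]
tcp_rot: [-92.7, 2.0, -89.7]
ft_force: [-0.4, 0.6, -2.0]
opening: 0.488
```

```bash
python3 -m inch '[{"dx":0.01,"dy":0,"dz":0.008,"yaw":0,"fingers":0.3},{"dx":0.008,"dy":0,"dz":0.006,"yaw":0,"fingers":0.3},{"dx":0,"dy":0,"dz":0,"yaw":0,"fingers":0.3},{"dx":0,"dy":0,"dz":0,"yaw":0,"fingers":0.3},{"dx":0,"dy":0.015,"dz":0,"yaw":0,"fingers":0.3},{"dx":0,"dy":0.015,"dz":0,"yaw":0,"fingers":0.3},{"dx":0,"dy":0,"dz":0,"yaw":0,"fingers":0.3},{"dx":0,"dy":0,"dz":0,"yaw":0,"fingers":0.3}]'
```

```text
time: 27.72
tool_pos: [0.5843, -0.1905, 0.0718]
tcp_rot: [-92.9, 2.1, -89.5]
ft_force: [-0.2, -0.1, -1.6]
opening: 0.495
```

```bash
python3 -m inch '[{"dx":0.008,"dy":0,"dz":0.005,"yaw":0,"fingers":0.3},{"dx":0,"dy":0,"dz":0,"yaw":0,"fingers":0.3},{"dx":0,"dy":0,"dz":0,"yaw":0,"fingers":0.3},{"dx":0,"dy":0.012,"dz":0,"yaw":0,"fingers":0.3},{"dx":0,"dy":0.012,"dz":0,"yaw":0,"fingers":0.3},{"dx":0,"dy":0,"dz":0,"yaw":0,"fingers":0.3},{"dx":0,"dy":0,"dz":0,"yaw":0,"fingers":0.3}]'
```

```text
time: 28.3
tool_pos: [0.5904, -0.1988, 0.048]
tcp_rot: [-92.7, 2.0, -89.5]
ft_force: [0.3, 0.2, -1.2]
opening: 0.493
```

```bash
python3 -m inch '[{"dx":0,"dy":0.006,"dz":0,"yaw":0,"fingers":0.3},{"dx":0,"dy":0,"dz":0,"yaw":0,"fingers":0.3},{"dx":0,"dy":0,"dz":0,"yaw":0,"fingers":0.3}]'
```

```text
time: 28.55
tool_pos: [0.5893, -0.1981, 0.0406]
tcp_rot: [-92.7, 2.1, -89.5]
ft_force: [-0.3, 0.4, -0.7]
opening: 0.492
```

```bash
python3 -m inch '[{"dx":0,"dy":0.006,"dz":0,"yaw":0,"fingers":0.3},{"dx":0,"dy":0,"dz":0,"yaw":0,"fingers":0.3},{"dx":0,"dy":0,"dz":0,"yaw":0,"fingers":0.3}]'
python3 -m inch '[{"dx":0,"dy":0.003,"dz":0,"yaw":0,"fingers":0.3},{"dx":0,"dy":0,"dz":0,"yaw":0,"fingers":0.3}]'
```

```text
time: 28.8
tool_pos: [0.5891, -0.1978, 0.0341]
tcp_rot: [-92.7, 2.1, -89.5]
ft_force: [0.7, 0.1, -0.6]
opening: 0.492
time: 28.97
tool_pos: [0.5894, -0.1979, 0.0314]
tcp_rot: [-92.7, 2.1, -89.5]
ft_force: [-0.7, -1.1, -1.0]
opening: 0.488
```

```bash
python3 -m inch '[{"dx":0,"dy":0.003,"dz":0,"yaw":0,"fingers":0.3},{"dx":0,"dy":0,"dz":0,"yaw":0,"fingers":0.3}]'
```

```text
time: 29.13
tool_pos: [0.5888, -0.198, 0.0307]
tcp_rot: [-92.7, 2.0, -89.5]
ft_force: [0.7, 0.2, -0.5]
opening: 0.49
```

```bash
python3 -m inch '[{"dx":0,"dy":0.003,"dz":0,"yaw":0,"fingers":0.3}]'
python3 -c "
from h import *
im,_=get_image('scene'); a=im[120:290,240:460,::-1];cv2.imwrite('pics/c8.png',cv2.resize(a,None,fx=3,fy=3))
print(robot.sense()['ft_force'],robot.sense()['tool_pos'])"
```

```text
time: 29.22
tool_pos: [0.589, -0.1982, 0.0297]
tcp_rot: [-92.7, 2.0, -89.5]
ft_force: [-9.3, 2.6, 37.0]
opening: 0.488
[-3.87416756  0.69469991 16.79179498] [ 0.58895475 -0.19821642  0.02980634]
```

View pics/c8.png

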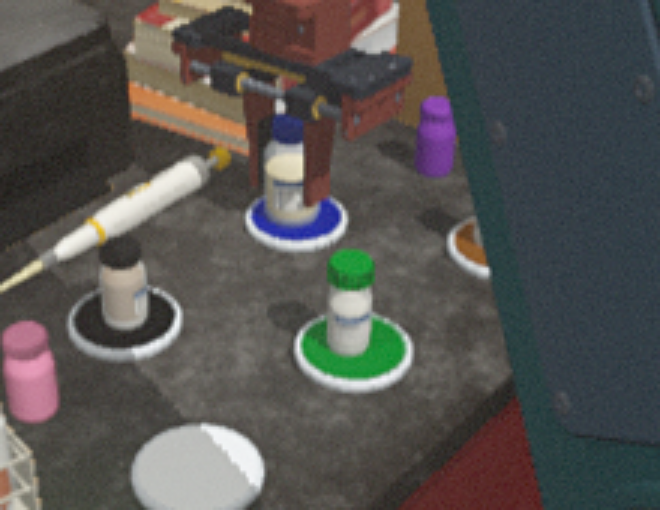

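Blue is in contact on the blue stand (crop 295,190), and black and green stand properly. I release and rise.

```bash
python3 -m inch '[{"dx":0,"dy":0,"dz":0,"yaw":0,"fingers":0.8},{"dx":0,"dy":0,"dz":0,"yaw":0,"fingers":0.8},{"dx":0,"dy":0,"dz":0,"yaw":0,"fingers":0.8},{"dx":0,"dy":0,"dz":0,"yaw":0,"fingers":0.8},{"dx":0,"dy":0,"dz":0,"yaw":0,"fingers":0.8},{"dx":0,"dy":0,"dz":0,"yaw":0,"fingers":0.8}]'
python3 -m inch '[{"dx":0,"dy":-0.015,"dz":0,"yaw":0,"fingers":0.8},{"dx":0,"dy":-0.02,"dz":0,"yaw":0,"fingers":0.8},{"dx":0,"dy":-0.02,"dz":0,"yaw":0,"fingers":0.8},{"dx":0,"dy":-0.02,"dz":0,"yaw":0,"fingers":0.8},{"dx":0,"dy":-0.02,"dz":0,"yaw":0,"fingers":0.8},{"dx":0,"dy":-0.015,"dz":0,"yaw":0,"fingers":0.8},{"dx":0,"dy":0,"dz":0,"yaw":0,"fingers":0.7},{"dx":0,"dy":0,"dz":0,"yaw":0,"fingers":0.7}]'
python3 -m inch '[{"dx":0.01,"dy":0,"dz":-0.018,"yaw":0,"fingers":0.7},{"dx":0.01,"dy":0,"dz":-0.018,"yaw":0,"fingers":0.7},{"dx":0.01,"dy":0,"dz":-0.018,"yaw":0,"fingers":0.7},{"dx":0.01,"dy":0,"dz":-0.018,"yaw":0,"fingers":0.7},{"dx":0.01,"dy":0,"dz":-0.018,"yaw":0,"fingers":0.7},{"dx":0.008,"dy":0,"dz":-0.018,"yaw":0,"fingers":0.7},{"dx":0,"dy":0,"dz":0,"yaw":0,"fingers":0.7},{"dx":0,"dy":0,"dz":0,"yaw":0,"fingers":0.7}]'
```

```text
time: 29.77
tool_pos: [0.5899, -0.1986, 0.0304]
tcp_rot: [-92.5, 1.9, -89.5]
ft_force: [-0.1, -1.0, 0.4]
opening: 0.795
time: 30.43
tool_pos: [0.5929, -0.2013, 0.1404]
tcp_rot: [-93.0, 2.1, -89.5]
ft_force: [-0.3, 0.7, 0.0]
opening: 0.716
time: 31.1
tool_pos: [0.4777, -0.2587, 0.1335]
tcp_rot: [-93.5, 2.6, -89.4]
ft_force: [1.1, 0.2, -0.1]
opening: 0.697
```

```bash
python3 -m inch '[{"dx":0.004,"dy":0,"dz":-0.012,"yaw":0,"fingers":0.7},{"dx":0.003,"dy":0,"dz":-0.01,"yaw":0,"fingers":0.7},{"dx":0,"dy":0,"dz":0,"yaw":0,"fingers":0.7},{"dx":0,"dy":0,"dz":0,"yaw":0,"fingers":0.7},{"dx":0,"dy":0.03,"dz":0,"yaw":0,"fingers":0.7},{"dx":0,"dy":0,"dz":0,"yaw":0,"fingers":0.7},{"dx":0,"dy":0,"dz":0,"yaw":0,"fingers":0.7},{"dx":0,"dy":0,"dz":0,"yaw":0,"fingers":0.7}]'
```

```text
time: 31.77
tool_pos: [0.455, -0.264, 0.1036]
tcp_rot: [-93.4, 2.6, -89.3]
ft_force: [-0.0, 0.6, -0.1]
opening: 0.699
```

```bash
python3 -m inch '[{"dx":0.007,"dy":0.01,"dz":-0.003,"yaw":0,"fingers":0.7},{"dx":0,"dy":0.025,"dz":0,"yaw":0,"fingers":0.7},{"dx":0,"dy":0,"dz":0,"yaw":0,"fingers":0.7},{"dx":0,"dy":0,"dz":0,"yaw":0,"fingers":0.7},{"dx":0,"dy":0,"dz":0,"yaw":0,"fingers":0.7}]'
```

```text
time: 32.18
tool_pos: [0.4531, -0.273, 0.0709]
tcp_rot: [-93.1, 2.3, -89.1]
ft_force: [-0.6, -0.3, -0.5]
opening: 0.701
```

```bash
python3 -c "
from h import *
im,_=get_image('top'); a=im[200:290,320:440,::-1]; im2,_=get_image('scene'); b=im2[120:240,340:500,::-1]
cv2.imwrite('pics/c9.png',np.hstack([cv2.resize(a,(400,300)),cv2.resize(b,(400,300))]))"
```

```text
(no output)
```

View pics/c9.png

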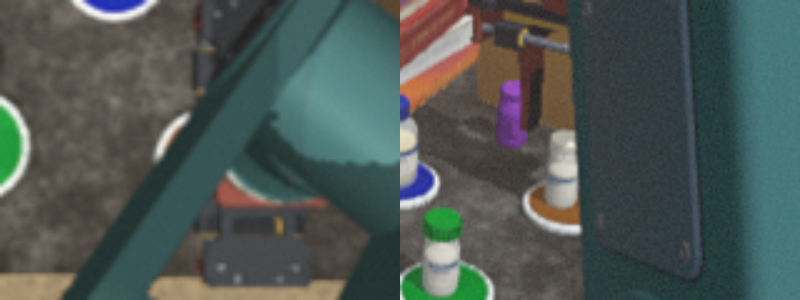

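White stands on cork (right half, 562,170), with the arm covering part of it. I descend and grip.

```bash
python3 -m inch '[{"dx":-0.003,"dy":0.015,"dz":-0.003,"yaw":0,"fingers":0.7},{"dx":0,"dy":0.02,"dz":0,"yaw":0,"fingers":0.7},{"dx":0,"dy":0,"dz":0,"yaw":0,"fingers":0.7},{"dx":0,"dy":0,"dz":0,"yaw":0,"fingers":0.7},{"dx":0,"dy":0,"dz":0,"yaw":0,"fingers":0.7}]'
```

```text
time: 32.7
tool_pos: [0.4521, -0.2716, 0.0409]
tcp_rot: [-92.7, 2.0, -89.1]
ft_force: [0.3, -0.8, 0.2]
opening: 0.705
```

```bash
python3 -m inch '[{"dx":-0.003,"dy":0.012,"dz":-0.004,"yaw":0,"fingers":0.7},{"dx":0,"dy":0,"dz":0,"yaw":0,"fingers":0.7},{"dx":0,"dy":0,"dz":0,"yaw":0,"fingers":0.7}]'
python3 -m inch '[{"dx":0,"dy":0,"dz":0,"yaw":0,"fingers":0.2},{"dx":0,"dy":0,"dz":0,"yaw":0,"fingers":0.2},{"dx":0,"dy":0,"dz":0,"yaw":0,"fingers":0.2},{"dx":0,"dy":0,"dz":0,"yaw":0,"fingers":0.2},{"dx":0,"dy":0,"dz":0,"yaw":0,"fingers":0.2},{"dx":0,"dy":0,"dz":0,"yaw":0,"fingers":0.2},{"dx":0,"dy":0,"dz":0,"yaw":0,"fingers":0.2}]' 25
python3 -m inch '[{"dx":0,"dy":-0.02,"dz":0,"yaw":0,"fingers":0.2},{"dx":0,"dy":-0.025,"dz":0,"yaw":0,"fingers":0.2},{"dx":0,"dy":-0.025,"dz":0,"yaw":0,"fingers":0.2},{"dx":0,"dy":-0.02,"dz":0,"yaw":0,"fingers":0.2},{"dx":0,"dy":0,"dz":0,"yaw":0,"fingers":0.2},{"dx":0,"dy":0,"dz":0,"yaw":0,"fingers":0.2}]'
```

```text
time: 32.95
tool_pos: [0.45, -0.2702, 0.0324]
tcp_rot: [-92.4, 1.8, -89.1]
ft_force: [0.2, -0.2, -0.7]
opening: 0.697
time: 33.53
tool_pos: [0.4523, -0.272, 0.0358]
tcp_rot: [-92.2, 1.6, -89.1]
ft_force: [-0.5, -0.1, -0.9]
opening: 0.316
time: 34.03
tool_pos: [0.4542, -0.2731, 0.127]
tcp_rot: [-92.4, 1.8, -89.1]
ft_force: [0.1, -0.0, -1.1]
opening: 0.318
```

```bash
python3 -m inch '[{"dx":-0.01,"dy":-0.015,"dz":0,"yaw":0,"fingers":0.2},{"dx":-0.02,"dy":-0.015,"dz":0,"yaw":0,"fingers":0.2},{"dx":-0.025,"dy":0,"dz":0,"yaw":0,"fingers":0.2},{"dx":-0.025,"dy":0,"dz":0,"yaw":0,"fingers":0.2},{"dx":-0.025,"dy":0,"dz":0,"yaw":0,"fingers":0.2},{"dx":-0.025,"dy":0,"dz":0,"yaw":0,"fingers":0.2}]'
python3 -m inch '[{"dx":-0.025,"dy":0,"dz":0,"yaw":0,"fingers":0.2},{"dx":-0.025,"dy":0,"dz":0,"yaw":0,"fingers":0.2},{"dx":-0.025,"dy":0,"dz":0,"yaw":0,"fingers":0.2},{"dx":-0.025,"dy":0,"dz":0,"yaw":0,"fingers":0.2},{"dx":-0.025,"dy":0,"dz":0,"yaw":0,"fingers":0.2},{"dx":-0.015,"dy":0,"dz":0,"yaw":0,"fingers":0.2},{"dx":0,"dy":0,"dz":0,"yaw":0,"fingers":0.2},{"dx":0,"dy":0,"dz":0,"yaw":0,"fingers":0.2}]'
```

```text
time: 34.53
tool_pos: [0.4516, -0.1433, 0.1551]
tcp_rot: [-92.7, 1.9, -89.5]
ft_force: [-0.2, 0.4, -0.7]
opening: 0.313
time: 35.2
tool_pos: [0.4409, 0.0091, 0.1491]
tcp_rot: [-93.8, 2.2, -89.4]
ft_force: [-0.2, -0.3, -0.4]
opening: 0.313
```

```bash
python3 -m inch '[{"dx":-0.018,"dy":0,"dz":0.008,"yaw":0,"fingers":0.2},{"dx":-0.017,"dy":0,"dz":0.008,"yaw":0,"fingers":0.2},{"dx":0,"dy":0,"dz":0,"yaw":0,"fingers":0.2},{"dx":0,"dy":0,"dz":0,"yaw":0,"fingers":0.2},{"dx":0,"dy":0.025,"dz":0,"yaw":0,"fingers":0.2},{"dx":0,"dy":0.025,"dz":0,"yaw":0,"fingers":0.2},{"dx":0,"dy":0,"dz":0,"yaw":0,"fingers":0.2},{"dx":0,"dy":0,"dz":0,"yaw":0,"fingers":0.2}]'
```

```text
time: 35.87
tool_pos: [0.4524, 0.039, 0.0949]
tcp_rot: [-94.0, 2.0, -89.6]
ft_force: [0.4, -0.2, 0.3]
opening: 0.311
```

```bash
python3 -m inch '[{"dx":-0.009,"dy":0.01,"dz":0.004,"yaw":0,"fingers":0.2},{"dx":0,"dy":0.025,"dz":0,"yaw":0,"fingers":0.2},{"dx":0,"dy":0.005,"dz":0,"yaw":0,"fingers":0.2},{"dx":0,"dy":0,"dz":0,"yaw":0,"fingers":0.2},{"dx":0,"dy":0,"dz":0,"yaw":0,"fingers":0.2}]'
```

```text
time: 36.28
tool_pos: [0.4571, 0.0485, 0.0564]
tcp_rot: [-93.7, 2.0, -89.7]
ft_force: [-0.4, 0.2, -0.7]
opening: 0.314
```

```bash
python3 -m inch '[{"dx":0,"dy":0.01,"dz":-0.001,"yaw":0,"fingers":0.2},{"dx":0,"dy":0,"dz":0,"yaw":0,"fingers":0.2},{"dx":0,"dy":0,"dz":0,"yaw":0,"fingers":0.2}]'
python3 -m inch '[{"dx":0,"dy":0.004,"dz":-0.001,"yaw":0,"fingers":0.2},{"dx":0,"dy":0,"dz":0,"yaw":0,"fingers":0.2},{"dx":0,"dy":0,"dz":0,"yaw":0,"fingers":0.2}]'
```

```text
time: 36.53
tool_pos: [0.458, 0.0489, 0.0491]
tcp_rot: [-93.4, 2.0, -89.7]
ft_force: [-0.2, -0.1, -0.8]
opening: 0.31
time: 36.78
tool_pos: [0.4585, 0.049, 0.047]
tcp_rot: [-93.2, 2.0, -89.7]
ft_force: [-0.5, -0.6, -0.8]
opening: 0.312
```

```bash
python3 -c "
from h import *
im2,_=get_image('scene'); b=im2[170:310,220:420,::-1]
cv2.imwrite('pics/c10.png',cv2.resize(b,None,fx=3,fy=3))"
```

```text
(no output)
```

View pics/c10.png

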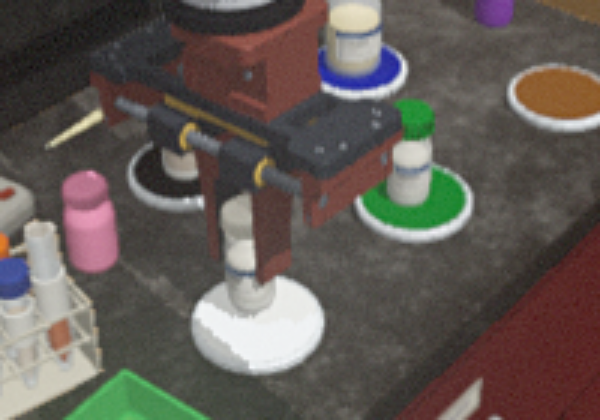

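White hangs upright over the white stand, its base at crop (252,303) against a stand centre of (258,320). That's about 5 mm too far in +x. I correct and lower it.

```bash
python3 -m inch '[{"dx":0,"dy":0.003,"dz":-0.006,"yaw":0,"fingers":0.2},{"dx":0,"dy":0,"dz":0,"yaw":0,"fingers":0.2},{"dx":0,"dy":0,"dz":0,"yaw":0,"fingers":0.2}]'
python3 -m inch '[{"dx":0,"dy":0.005,"dz":0,"yaw":0,"fingers":0.2},{"dx":0,"dy":0,"dz":0,"yaw":0,"fingers":0.2},{"dx":0,"dy":0,"dz":0,"yaw":0,"fingers":0.2}]'
```

```text
time: 37.08
tool_pos: [0.4519, 0.049, 0.0446]
tcp_rot: [-93.2, 2.0, -89.7]
ft_force: [-0.3, -0.1, -0.8]
opening: 0.313
time: 37.33
tool_pos: [0.4512, 0.0492, 0.039]
tcp_rot: [-93.2, 2.0, -89.7]
ft_force: [0.5, 0.8, 0.5]
opening: 0.311
```

```bash
python3 -m inch '[{"dx":0,"dy":0.002,"dz":0,"yaw":0,"fingers":0.2}]'
python3 -m inch '[{"dx":0,"dy":0.002,"dz":0,"yaw":0,"fingers":0.2}]'
```

```text
time: 37.42
tool_pos: [0.4512, 0.0493, 0.037]
tcp_rot: [-93.2, 2.0, -89.7]
ft_force: [0.2, -0.7, -0.8]
opening: 0.313
time: 37.5
tool_pos: [0.4511, 0.0494, 0.0352]
tcp_rot: [-93.2, 2.0, -89.7]
ft_force: [-6.7, 1.0, 33.1]
opening: 0.313
```

```bash
python3 -m inch '[{"dx":0,"dy":0,"dz":0,"yaw":0,"fingers":0.65},{"dx":0,"dy":0,"dz":0,"yaw":0,"fingers":0.65},{"dx":0,"dy":0,"dz":0,"yaw":0,"fingers":0.65},{"dx":0,"dy":0,"dz":0,"yaw":0,"fingers":0.65},{"dx":0,"dy":0,"dz":0,"yaw":0,"fingers":0.65}]'
python3 -m inch '[{"dx":0,"dy":-0.015,"dz":0,"yaw":0,"fingers":0.65},{"dx":0,"dy":-0.025,"dz":0,"yaw":0,"fingers":0.65},{"dx":0,"dy":-0.03,"dz":0,"yaw":0,"fingers":0.65},{"dx":0,"dy":-0.03,"dz":0,"yaw":0,"fingers":0.65},{"dx":0,"dy":-0.03,"dz":0,"yaw":0,"fingers":0.65},{"dx":0,"dy":-0.03,"dz":0,"yaw":0,"fingers":0.65},{"dx":0,"dy":-0.02,"dz":0,"yaw":0,"fingers":0.65},{"dx":0,"dy":0,"dz":0,"yaw":0,"fingers":0.65}]'
python3 -m inch '[{"dx":-0.02,"dy":0,"dz":0,"yaw":0,"fingers":0.65},{"dx":-0.03,"dy":0,"dz":0,"yaw":0,"fingers":0.65},{"dx":-0.03,"dy":0,"dz":0,"yaw":0,"fingers":0.65},{"dx":-0.03,"dy":0,"dz":0,"yaw":0,"fingers":0.65},{"dx":-0.03,"dy":0,"dz":0,"yaw":0,"fingers":0.65},{"dx":-0.02,"dy":0,"dz":0,"yaw":0,"fingers":0.65},{"dx":0,"dy":0,"dz":0,"yaw":0,"fingers":0.65},{"dx":0,"dy":0,"dz":0,"yaw":0,"fingers":0.65}]'
python3 - <<'E'
from h import *
im,_=get_image("top"); cv2.imwrite("pics/c11.png",cv2.resize(im[120:290,180:440,::-1],None,fx=3,fy=3,interpolation=cv2.INTER_CUBIC))
E
```

```text
time: 37.92
tool_pos: [0.4513, 0.0495, 0.0349]
tcp_rot: [-93.2, 2.0, -89.7]
ft_force: [0.0, -0.3, 1.1]
opening: 0.634
time: 38.58
tool_pos: [0.4596, 0.0431, 0.2208]
tcp_rot: [-93.6, 2.0, -89.7]
ft_force: [0.4, -0.1, -0.3]
opening: 0.65
time: 39.25
tool_pos: [0.458, 0.2079, 0.2221]
tcp_rot: [-93.6, 1.9, -90.0]
ft_force: [0.0, -1.2, -0.7]
opening: 0.653
```

View pics/c11.png

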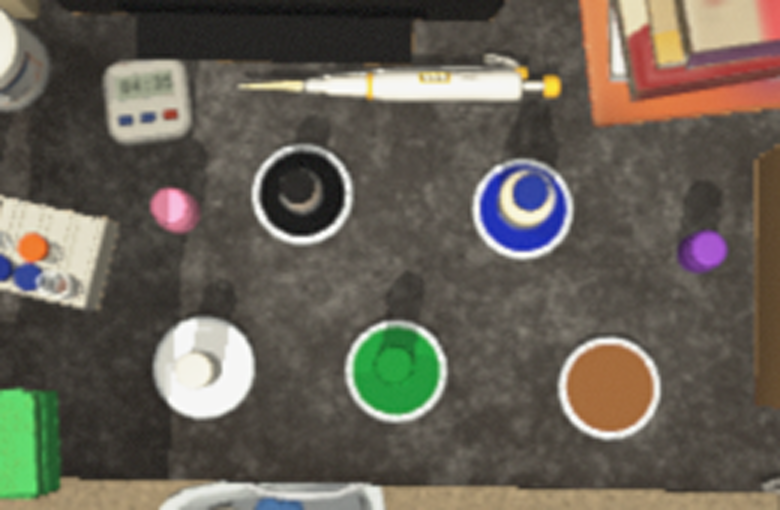

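All four bottles stand on matching stands and cork is empty: caps are at crop white (196,370), green (396,367), black (299,188) and blue (530,192). I check the offsets numerically.

Run:
```python
from h import *
S={"white":((.4527,.0544),(196,370),.076),"green":((.4556,-.1002),(396,367),.076),"black":((.5945,-.021),(299,188),.070),"blue":((.586,-.199),(530,192),.093)}
for k,(s,p,z) in S.items():
    q=plane("top",[[p[0]/3+180-.33,p[1]/3+120-.33]],z)[0,:2]; print(k,((q-s)*1000).round(1),"mm")
try:
    for k in("scene",): im,_=get_image(k)
    cv2.imwrite("pics/c12.png",cv2.resize(im[120:310,200:440,::-1],None,fx=3,fy=3))
except Exception as e: print(e)
```

```text
white [-2.4 -5.4] mm
green [ 0.1 -1.7] mm
black [-3.6 -3.2] mm
blue [ 3.  -0.9] mm
```

View pics/c12.png

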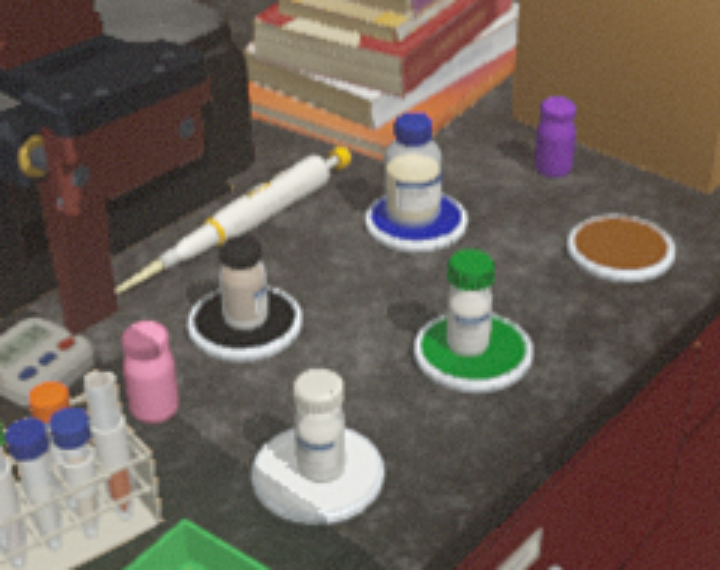

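All four are upright and within about 6 mm of centre. The timer hasn't moved and the arm is clear, so I hand in.

```bash
python3 -c "
from plant import robot
print(robot.hand_in())"
```

```text
the job is handed in; nothing more can be done
None
```

All four bottles are on the stands of their cap colours, and I handed the job in at about 39 s of the 144 s allowed. I parked white on cork, moved green, black and blue to their stands, then moved white to its own.

**Last checks:** the final pictures show all four bottles upright and the cork stand empty. The arm was well clear at z ≈ 0.22 m, and the timer looked unmoved by eye; I did not re-measure it. Distances of each cap centre from its stand centre, against the 15 mm limit:

| Bottle | Offset |
|---|---|
| white | about 6 mm |
| green | about 2 mm |
| black | about 5 mm |
| blue | about 3 mm |

These come from cap pixels I read by hand in the top picture, so they are good to a few millimetres.

**What went wrong or disagreed:**
- **Tool tilt:** chained move rows let the tool tilt by up to about 4°. I worked around it with slow or single moves.
- **Contact force:** setting blue and white down gave brief wrist forces of about 37 N and 33 N, well under the 120 N limit.
- **Black bottle:** the network's "bottle_black" hits were the pink and purple look-alikes. I located the real bottle by its cap colour instead.

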